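# Stand the turned bud vase on the granite slab

### The arm

A 7-joint arm with a two-finger parallel gripper is mounted at the origin on the work surface. World frame = base frame: x ahead of the robot, y to its left, z up, the work surface at z = 0. Lengths are in mm, angles in rad, forces in N, time in s.
With the tool pointing down it reaches from about 425 to 825 mm from the base axis. Payload 3.6 kg.
Tool frame: the origin (TCP) lies at the very end of the fingers, on their centre line; the grasp point (between the pads) lies arm.grip_depth behind it (arm.grip_depth is the distance from the TCP to the grasp point, in mm); z points along the fingers, y is the direction in which the jaws open and shut (so a half turn about z gives the same grasp; the last joint's range is limited). The gripper opens to 93 mm and grips with 3 to 60 N. Pads are 15 mm wide; open, the fingers measure 128 mm over their backs; the gripper's body (75 mm by 188 mm) begins 65 mm behind the grasp point.
Start: joints at [1.188, 0.615, -0.013, 1.423, 0.008, 1.103, -0.04], TCP at [227.04, -609.027, 218.64] pointing down, gripper open.
Joint ranges: [-3.12, 3.12], [-0.3, 2.06], [-1.34, 1.32], [0.26, 2.42], [-1.36, 4.5], [0.01, 1.98], [-2.84, 2.84]. Speed limits (rad/s): [2.79, 2.79, 3.14, 3.14, 3.14, 3.14, 3.14].

### API

Orientations are given as a unit quaternion [x, y, z, w].
In Python, from cell import arm gives the robot as it stands.
- The arm moves only by the tool move_arm, never from a script. Its argument "steps" is a list of rows, each an object of numbers: "ax", "ay", "az": the turn, a rotation vector about the tool's x, y, z in degrees; "x", "y", "z": the shift along the tool's x, y, z in m; "hand": the gripper command: -1 is fully open, 1 is shut, values between are in proportion. A call has 1 to 10 rows; each row is the pose to reach, as a shift and turn from the pose measured when the call began, along the tool's axes at that moment; what a row does not reach only later rows make up. A row lasts 1/8 s, in which the tool goes at most 62.5 mm and 10.7 degrees, less where a joint would pass 70% of its speed; a pose out of reach is approached as far as the arm can. A call with a gripper value outside its range is refused whole. The fingers move at their own pace and stop on an object; the grip force is fixed at half the most. Time passes only in rows, so rows that repeat a pose let the fingers close. It gives the time, the measured TCP pose, the force and the opening at its end, in the units of the state.
- arm.read_state(): the state, without advancing time (a new reading comes with each control period).
- arm.read_camera(name): name is "scene" or "top" or "wrist"; returns a dict with "image" (400x640x3 uint8, red, green, blue), "z_map" (400x640 float32, mm along the optical axis (not along the pixel's ray), 0 where there is no reading), "fov_y" (degrees; the focal length in pixels is half the picture's height over the tangent of half this angle, whatever the lens; pixels are square), "cx", "cy" (the principal point, pixels), "k1" (the pictures are not rectified: a ray, as slopes to the right and down, at radius r is drawn at 1 + k1 r^2 times it, then the intrinsics apply), "R" (3x3) and "t" (3): a world point X has camera coordinates R X + t. Camera axes: x right, y down, z forward; pixel columns grow to the right and rows downward; lengths in mm; the calibration is good to about 2 mm. A picture is of the moment at which its call begins.
- arm.hand_in(): hands the job in, once; it reports no verdict.
The state is a dict: "t": time; "joint_positions": joint angles; "dq": joint speeds; "effort": joint torques, N m; "tcp_pos": TCP position; "tcp_rot": TCP orientation; "contact_force": force on the tool from outside, world axes, zero at the start; "torque": the same for the moment, N m; "opening": finger opening in mm.
Only numpy, scipy, OpenCV 4.12 (cv2) and the standard library are available. Lean on these libraries where they do the work, as an engineer would, in place of code of your own. Each camera call takes 0.05 s, during which the arm holds its last target.

### The job

Lift the bud vase (the turned piece with a domed top and a small drilled mouth) out of the drying rack and stand it upright on its small foot in the middle of the grey granite slab, to see whether it stands true. It is top-heavy: lower it gently until its foot is down on the slab before you let go, then take the hand away and watch for a second that it stays standing still. Leave the other two pieces hanging in the rack, and do not let the vase fall over.

Things in the scene. Friction and masses are not known exactly. Their poses are not given: they have to be found in the camera images.
- vase_center (a point): Bud vase, solid pale wood, 130 mm tall, 0.1 kg, z up. Point: on its axis half-way up, 65 mm above its underside. Foot dia 28, stem dia 16, then a bulb dia 54, cylindrical from 8 to 47 mm above the point (grip there; mass centre 23 above), dome with dark drilled mouth. Hangs by the bulb in a hole of the rack (board top 5 mm above the point), foot free below: lift 70 mm or more before going sideways.
- knob_center (a point): Bystander: turned flat-topped knob, same wood, dia 54, 56 mm tall; point on its axis half-way up. It hangs in the same rack: a fixed plywood board 310 x 90 mm, top 105 mm above the bench, with three 42 mm square holes in a row, 95 mm apart. The vase, knob and finial each hang in one, in any order, so their points give the row's direction; grip across the row, not along it.
- finial_center (a point): Bystander: turned finial with a pointed spire, same wood, dia 54 at its widest, 110 mm tall, hanging in another hole of the rack. Point on its axis half-way up; its tip is 55 mm above.
- slab_top (a point): Centre of the top face of the fixed grey granite slab, 150 x 150 mm and 30 mm thick, lying flat on the bench; z up, x and y along its edges. The vase is to stand here, the underside of its foot at this height.
Things that resemble listed ones, but are neither listed nor needed, are in the scene too. Of the things that look like the part that bears slab_top, take the one that is nearest to the robot's base at the start.

How it is judged:
By the outcome, as a careful person would: the job done as asked, in the order asked, and still so for the second after the job is handed in, with the robot touching nothing.
It also fails if it takes over 46 s, if anything falls off the work surface, if the arm or the gripper's body presses on something with over 40 N, if the wrist force passes 120 N, or if a joint passes its speed limit or range.

## Working session

There is one attempt and no reset: what is moved stays moved. The work goes in short steps, Python scripts to look and compute and a tool call to move; the robot and the scene stay as the last step left them, time stands still between calls to the robot, and variables do not carry over. Pictures are saved under pics/ and viewed, and the job is handed in when it is done.

Besides the shell and the picture viewer there is one more tool, called after "Emit:" as name([rows], argument=value, ...), one row to a line, values as JSON. move_arm: Moves the arm, as the interface text tells. Its arguments: {"type":"object","properties":{"steps":{"type":"array"}},"required":["steps"]}

```bash
mkdir -p pics; ls; cat > h.py <<'E'
import numpy as np, cv2
from cell import arm
def grab(n,tag):
    c=arm.read_camera(n); cv2.imwrite(f'pics/{tag}.png',c['image'][:,:,::-1]); np.savez(f'{tag}.npz',**c); return c
def K(c):
    f=200/np.tan(np.radians(c['fov_y'])/2); return np.array([[f,0,c['cx']],[0,f,c['cy']],[0,0,1.]])
def ray(c,uv):
    k=K(c); p=cv2.undistortPoints(np.array(uv,float).reshape(-1,1,2),k,np.array([float(c['k1']),0,0,0,0])).reshape(-1,2)
    return p
def dirw(c,uv):
    p=ray(c,uv); d=np.c_[p,np.ones(len(p))]@c['R']; return -c['R'].T@c['t'], d
def plane(c,uv,z):
    o,d=dirw(c,uv); s=(z-o[2])/d[:,2]; return o+s[:,None]*d
def depth(c,uv):
    o,d=dirw(c,uv); z=np.array([c['z_map'][int(round(v)),int(round(u))] for u,v in np.reshape(uv,(-1,2))]); return o+z[:,None]*d
def load(t): return dict(np.load(f'{t}.npz'))
E
python3 - <<'E'
from h import *
print(arm.read_state(), arm.grip_depth)
for n in ('scene','top','wrist'):
    c=grab(n,n+'0'); print(n,c['fov_y'],c['k1'],-c['R'].T@c['t'])
E
```

```text
pics
{'t': 0.0, 'joint_positions': array([ 1.18750813,  0.6158947 , -0.01259119,  1.42487062,  0.00812059,
        1.10338455, -0.0403835 ]), 'dq': array([-0.00130378, -0.0003141 ,  0.00035676,  0.00048116, -0.0004356 ,
       -0.0008046 ,  0.0003399 ]), 'effort': array([-3.18275156e-06, -4.58930790e+01,  2.09094691e-01, -1.65742314e+01,
       -6.11063233e-02,  2.04748136e-02,  2.31668164e-04]), 'tcp_pos': array([ 226.74220513, -608.34092013,  217.5065282 ]), 'tcp_rot': array([ 9.84122806e-01,  1.77484453e-01, -2.55769796e-04, -1.22693332e-03]), 'contact_force': array([ 0.20243634,  0.20944437, -0.4255026 ]), 'torque': array([0.01361453, 0.0041137 , 0.01285745]), 'opening': 93.00667895945728} 18.8
scene 42.43652109102333 -0.11666961668506175 [1096.52578132  219.84157138  855.80477289]
top 48.443351845547895 0.028818633937209664 [ 393.77369532    9.20174456 1010.37496132]
wrist 60.87997057981172 -0.036467003875074906 [ 296.09858987 -582.31781109  384.0029805 ]
```

View pics/scene0.png

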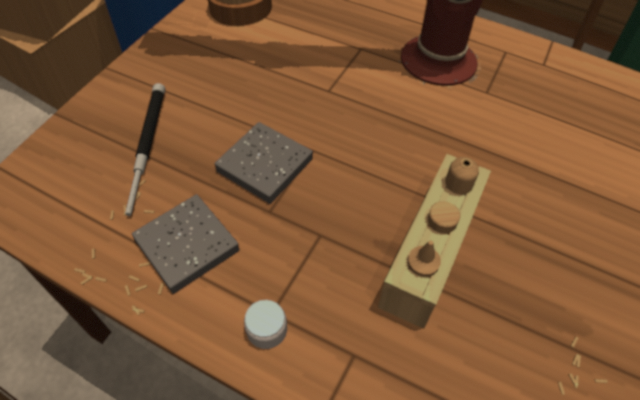

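View pics/top0.png

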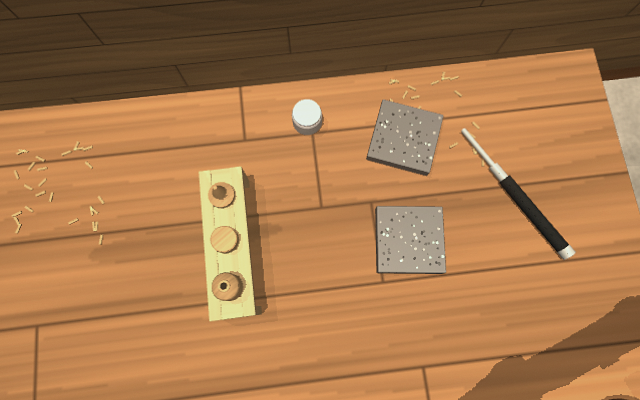

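View pics/wrist0.png

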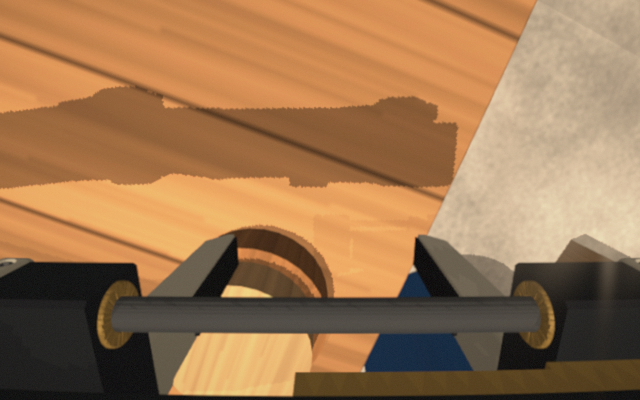

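The scene picture shows the rack with three pieces: mouth with a dark hole at (464,165), flat top at (445,215) and spire at (427,250). It also shows two grey slabs, at (265,160) and (186,243). In the top picture the same things are the vase (228,286), knob (224,239), finial (221,194), and slabs at (411,240) and (406,137).

```bash
python3 - <<'E'
from h import *
top=load('top0'); sc=load('scene0')
def slabs(c):
    hsv=cv2.cvtColor(c['image'],cv2.COLOR_RGB2HSV)
    m=((hsv[...,1]<75)&(hsv[...,2]<190)).astype(np.uint8)
    m=cv2.morphologyEx(m,cv2.MORPH_CLOSE,np.ones((7,7))); m=cv2.morphologyEx(m,cv2.MORPH_OPEN,np.ones((5,5)))
    n,l,s,ce=cv2.connectedComponentsWithStats(m)
    for i in range(1,n):
        if s[i,4]>1500: print(s[i],ce[i])
    return l
for n,c,P in (('top',top,[(411,240),(406,137),(228,286),(224,239),(221,194)]),('scene',sc,[(265,160),(186,243),(464,163),(445,215),(427,243)])):
    print(n); slabs(c)
    print(depth(c,P).round(1))
o,d=dirw(top,[(320,200)]);print(plane(top,[(320,200),(0,0),(639,399)],0).round())
a=cv2.resize(top['image'][150:340,180:280],None,fx=3,fy=3,interpolation=3)
b=cv2.resize(top['image'][85:285,350:460],None,fx=2.85,fy=2.85,interpolation=3)
s=cv2.resize(sc['image'][140:330,370:500],None,fx=3,fy=3,interpolation=3)
H=570
cv2.imwrite('pics/crop1.png',np.hstack([a[:H,:300],s[:H,:390]])[:,:,::-1])
cv2.imwrite('pics/crop2.png',np.hstack([b[:H],cv2.resize(sc['image'][110:300,120:330],None,fx=2,fy=3)[:H]])[:,:,::-1])
E
```

```text
top
[ 368  101   74   73 3923] [404.75019118 137.12388478]
[ 376  206   70   68 4521] [409.7146649  239.59124088]
[[ 515.9 -210.9   28.8]
 [ 756.2 -237.8   33.9]
 [ 454.3  174.1  162.7]
 [ 548.8  181.   134.2]
 [ 636.9  177.3  150.6]]
scene
[   0   78   54   82 2399] [ 18.28678616 115.76948729]
[ 217  124   94   77 4215] [263.62253855 161.50984579]
[ 134  197  103   94 5516] [184.90844815 242.56653372]
[    0   252   242   148 16451] [ 81.87052459 353.60300286]
[ 245  300   41   48 1613] [265.13763174 323.26100434]
[[ 528.8 -198.2   32.6]
 [ 771.7 -223.8   31.7]
 [ 459.3  180.9  166.2]
 [ 554.1  187.1  129.9]
 [ 648.8  182.   171.4]]
[[ 638.  -21.    0.]
 [1251.  722.    0.]
 [ 133. -634.    0.]]
```

View pics/crop1.png

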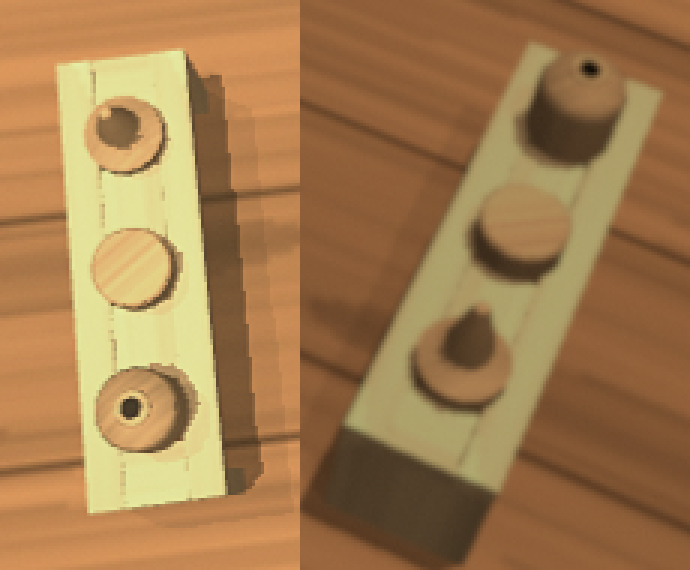

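The crop confirms it. The piece with the domed top and dark mouth is the vase (top view 228,286), the flat disc is the knob, and the one with the spire is the finial. There are two slab candidates: (411,240) top at about (516,-211), 557 mm from base, and (406,137) at about (756,-238), 793 mm. I take the nearer one. Next I triangulate the mouth and slab corners.

```bash
cat >> h.py <<'E'
def tri(cs,uvs):
    A=np.zeros((3,3));b=np.zeros(3);L=[]
    for c,uv in zip(cs,uvs):
        o,d=dirw(c,[uv]); d=d[0]/np.linalg.norm(d[0]); M=np.eye(3)-np.outer(d,d); A+=M;b+=M@o;L.append((M,o))
    X=np.linalg.solve(A,b); return X,[round(float(np.linalg.norm(M@(X-o))),1) for M,o in L]
def dark(c,x0,y0,x1,y1,th=60):
    g=c['image'][y0:y1,x0:x1].max(2); w=np.clip(th-g.astype(float),0,None)
    yy,xx=np.mgrid[y0:y1,x0:x1]; return ((w*xx).sum()/w.sum(),(w*yy).sum()/w.sum()),int((w>0).sum())
E
python3 - <<'E'
from h import *
top=load('top0'); sc=load('scene0')
a,n=dark(top,216,278,230,294); b,m=dark(sc,457,157,475,169)
print('mouth',a,n,b,m,tri([top,sc],[a,b]))
def quad(c,box):
    x0,y0,x1,y1=box
    hsv=cv2.cvtColor(c['image'],cv2.COLOR_RGB2HSV)
    m=np.zeros(hsv.shape[:2],np.uint8); m[y0:y1,x0:x1]=((hsv[...,1]<85)&(hsv[...,2]>70))[y0:y1,x0:x1]
    m=cv2.morphologyEx(m,cv2.MORPH_CLOSE,np.ones((7,7)))
    k=max(cv2.findContours(m,0,2)[0],key=cv2.contourArea)
    h=cv2.convexHull(k); 
    for e in np.arange(2,15,.5):
        q=cv2.approxPolyDP(h,e,True)
        if len(q)<=4: break
    return q.reshape(-1,2).astype(float)
qt=quad(top,(365,195,460,285)); qs=quad(sc,(205,115,325,210))
print(qt,qs)
print(plane(top,qt,30).round(1), plane(top,qt,30).mean(0)); print(plane(sc,qs,30).round(1),plane(sc,qs,30).mean(0))
# depth around slab
for c,q in((top,qt),(sc,qs)):
    m=np.zeros((400,640),np.uint8); cv2.fillConvexPoly(m,q.astype(int),1); m=cv2.erode(m,np.ones((9,9)))
    ys,xs=np.nonzero(m); P=depth(c,np.c_[xs,ys]); print('slab depth z',np.median(P[:,2]))
for c,u in((top,(203,250)),(sc,(470,195))): print('board',depth(c,[u]).round(1))
im=top['image'].copy(); im2=sc['image'].copy()
cv2.polylines(im,[qt.astype(int)],True,(255,0,0)); cv2.polylines(im2,[qs.astype(int)],True,(255,0,0))
cv2.imwrite('pics/q.png',np.hstack([cv2.resize(im[190:290,360:470],None,fx=3,fy=3),cv2.resize(im2[110:210,205:325],None,fx=3,fy=3)])[:,:,::-1])
E
```

```text
mouth (np.float64(222.4), np.float64(284.0)) 2 (np.float64(466.2723404255319), np.float64(162.60425531914893)) 10 (array([458.64084284, 183.73114791, 168.33077635]), [0.6, 0.6])
[[376. 207.]
 [441. 207.]
 [445. 272.]
 [379. 272.]] [[258. 123.]
 [311. 151.]
 [270. 195.]
 [215. 163.]]
[[ 599.4 -144.4   30. ]
 [ 582.1 -290.3   30. ]
 [ 437.4 -272.8   30. ]
 [ 454.3 -129.5   30. ]] [ 518.3110744  -209.24877265   30.        ]
[[ 442.6 -269.4   30. ]
 [ 459.4 -126.6   30. ]
 [ 600.2 -143.2   30. ]
 [ 583.5 -287.5   30. ]] [ 521.43307589 -206.65502265   30.        ]
slab depth z 30.03117272705572
slab depth z 29.891402871019295
board [[553.4 256.6  -1.6]]
board [[470.9 212.  104.9]]
```

View pics/q.png

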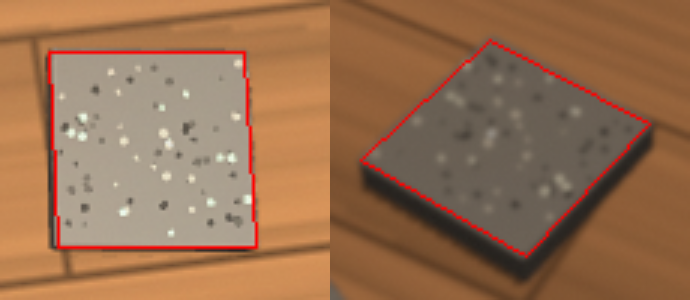

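The red outlines follow the slab tops. The mouth mask in the top view only caught 2 px, so I redo it with a better threshold and add the knob and finial for the row direction.

```bash
python3 - <<'E'
from h import *
top=load('top0'); sc=load('scene0')
for th in (70,90,110):
    a,n=dark(top,219,281,229,292,th); b,m=dark(sc,459,157,473,168,th)
    X,r=tri([top,sc],[a,b]); print('mouth',np.round(a,1),n,np.round(b,1),m,X.round(1),r, plane(top,[a],170).round(1),plane(sc,[b],170).round(1))
# board outline: yellowish-green pale -> depth z ~105
for n,c in(('top',top),('sc',sc)):
    ys,xs=np.mgrid[0:400,0:640]; P=depth(c,np.c_[xs.ravel(),ys.ravel()]).reshape(400,640,3)
    def rect(lo,hi,x0,x1):
        m=(abs(P[...,2]-(lo+hi)/2)<(hi-lo)/2)&(P[...,0]>300)&(P[...,0]<800)&(P[...,1]>80)&(P[...,1]<280)
        return P[m]
    B=rect(102,108,0,0); print(n,'board',len(B),cv2.minAreaRect(B[:,:2].astype(np.float32)))
    for nm,z0,x0,x1 in(('vase',135,400,505),('vase',150,400,505),('knob',120,505,600),('finial',120,600,700)):
        m=(P[...,2]>z0)&(P[...,0]>x0)&(P[...,0]<x1)&(P[...,1]>100)&(P[...,1]<260)
        Q=P[m]; print(nm,len(Q),Q[:,:2].mean(0).round(1),((Q.min(0)+Q.max(0))/2).round(1),Q[:,2].max().round(1))
E
```

```text
mouth [222.9 285.4] 17 [466.3 162.6] 15 [456.2 183.6 165.7] [0.7, 0.7] [[456.  181.9 170. ]] [[459.9 184.5 170. ]]
mouth [223.  285.4] 29 [466.2 162.6] 18 [456.1 183.4 165.5] [0.7, 0.7] [[455.9 181.8 170. ]] [[459.9 184.3 170. ]]
mouth [223.1 285.5] 30 [466.3 162.6] 27 [455.9 183.4 165.3] [0.8, 0.8] [[455.8 181.7 170. ]] [[459.9 184.4 170. ]]
top board 4377 ((551.0538940429688, 183.12246704101562), (309.371826171875, 92.45796203613281), 0.3948264420032501)
vase 653 [454.7 178.8] [456.1 181.3 151.9] 168.7
vase 577 [455.2 180.2] [455.9 181.8 159.4] 168.7
knob 586 [549.6 181.9] [550.3 182.7 127.7] 135.4
finial 429 [640.8 181.2] [644.  183.8 148.2] 176.4
sc board 4631 ((551.1195068359375, 185.1635284423828), (312.88079833984375, 91.69318389892578), 0.6553749442100525)
vase 676 [466.  185.1] [458.5 184.5 151.6] 168.1
vase 491 [462.5 185.4] [458.  185.1 159.1] 168.1
knob 724 [554.8 185.4] [552.1 185.4 127.9] 135.8
finial 675 [653.3 186.9] [647.  187.3 148.1] 176.2
```

```bash
cat >> h.py <<'E'
from scipy.spatial.transform import Rotation as Ro
def go(*wps, grasp=False):
    """world TCP waypoints (x,y,z,yaw_deg of tool x) -> tool shift m + rotvec deg, from now"""
    s=arm.read_state(); R=Ro.from_quat(s['tcp_rot'])
    for x,y,z,yaw in wps:
        T=Ro.from_euler('z',yaw,degrees=True)*Ro.from_quat([1,0,0,0])
        print('shift m',(R.inv().apply(np.array([x,y,z])-s['tcp_pos'])/1000).round(4),'rot',np.degrees((R.inv()*T).as_rotvec()).round(2))
    return s
E
python3 - <<'E'
from h import *
s=go((420,-420,260,10),(560,-230,260,0),(570,0,260,0),(500,150,260,0),(456,183.5,240,0)); print(s['t'])
E
```

```text
shift m [ 0.2468 -0.1092 -0.042 ] rot [-1.100e-01  1.000e-02  1.045e+01]
shift m [ 0.4444 -0.2383 -0.0418] rot [-1.100e-01  2.000e-02  2.045e+01]
shift m [ 0.5341 -0.4503 -0.0414] rot [-1.100e-01  2.000e-02  2.045e+01]
shift m [ 0.5209 -0.6153 -0.041 ] rot [-1.100e-01  2.000e-02  2.045e+01]
shift m [ 0.4914 -0.6621 -0.021 ] rot [-1.100e-01  2.000e-02  2.045e+01]
0.15
```

Emit:
move_arm([
  {"x": 0.05,"y": -0.022,"z": -0.02,"az": 2,"hand": -1},
  {"x": 0.1,"y": -0.045,"z": -0.04,"az": 4,"hand": -1},
  {"x": 0.15,"y": -0.065,"z": -0.042,"az": 6,"hand": -1},
  {"x": 0.2,"y": -0.09,"z": -0.042,"az": 8,"hand": -1},
  {"x": 0.247,"y": -0.11,"z": -0.042,"az": 10,"hand": -1},
  {"x": 0.29,"y": -0.138,"z": -0.042,"az": 12,"hand": -1},
  {"x": 0.33,"y": -0.165,"z": -0.042,"az": 14,"hand": -1},
  {"x": 0.37,"y": -0.19,"z": -0.042,"az": 16,"hand": -1},
  {"x": 0.41,"y": -0.215,"z": -0.042,"az": 18,"hand": -1},
  {"x": 0.444,"y": -0.238,"z": -0.042,"az": 20.4,"hand": -1},
])

```text
$.steps[0]: bad value
```

```bash
python3 - <<'E'
from h import *
s=go((570,0,260,0),(500,150,260,0),(456,183.5,240,0)); print(s['t'],s['joint_positions'].round(2),s['tcp_pos'],s['contact_force'])
E
```

```text
shift m [ 0.5341 -0.4503 -0.0414] rot [-1.100e-01  2.000e-02  2.045e+01]
shift m [ 0.5209 -0.6153 -0.041 ] rot [-1.100e-01  2.000e-02  2.045e+01]
shift m [ 0.4914 -0.6621 -0.021 ] rot [-1.100e-01  2.000e-02  2.045e+01]
0.15 [ 1.19  0.62 -0.01  1.42  0.01  1.1  -0.04] [ 226.84478973 -608.49431657  217.74257562] [ 0.13110104  0.1121796  -0.39811916]
```

Emit:
move_arm([
  {"ax": 0,"ay": 0,"az": 2,"x": 0.05,"y": -0.022,"z": -0.02,"hand": -1},
  {"ax": 0,"ay": 0,"az": 4,"x": 0.1,"y": -0.045,"z": -0.04,"hand": -1},
  {"ax": 0,"ay": 0,"az": 6,"x": 0.15,"y": -0.065,"z": -0.042,"hand": -1},
  {"ax": 0,"ay": 0,"az": 8,"x": 0.2,"y": -0.09,"z": -0.042,"hand": -1},
  {"ax": 0,"ay": 0,"az": 10,"x": 0.247,"y": -0.11,"z": -0.042,"hand": -1},
  {"ax": 0,"ay": 0,"az": 12,"x": 0.29,"y": -0.138,"z": -0.042,"hand": -1},
  {"ax": 0,"ay": 0,"az": 14,"x": 0.33,"y": -0.165,"z": -0.042,"hand": -1},
  {"ax": 0,"ay": 0,"az": 16,"x": 0.37,"y": -0.19,"z": -0.042,"hand": -1},
  {"ax": 0,"ay": 0,"az": 18,"x": 0.41,"y": -0.215,"z": -0.042,"hand": -1},
  {"ax": 0,"ay": 0,"az": 20.4,"x": 0.444,"y": -0.238,"z": -0.042,"hand": -1},
])

```text
t: 1.4
tcp_pos: [560.6, -228.5, 259.8]
tcp_rot: [1.0, 0.0, -0.001, -0.001]
contact_force: [0.4, -0.3, -0.0]
opening: 93.0
```

```bash
python3 - <<'E'
from h import *
s=go((570,0,260,0),(500,150,260,0),(456,183.5,240,0)); print(s['t'],s['joint_positions'].round(2),s['tcp_pos'],s['contact_force'])
E
```

```text
shift m [ 0.0095 -0.2285  0.0004] rot [-0.14  0.07  0.03]
shift m [-0.0604 -0.3785  0.0008] rot [-0.14  0.07  0.03]
shift m [-0.1043 -0.412   0.021 ] rot [-0.14  0.07  0.03]
1.4 [ 0.34  0.51  0.02  1.5  -0.02  1.14 -1.21] [ 560.59716085 -228.49577714  259.80018688] [ 0.39185505 -0.34473745 -0.01007058]
```

```bash
python3 - <<'E'
from h import *
grab('wrist','w1')
E
```

Emit:
move_arm([
  {"ax": 0,"ay": 0,"az": 0,"x": 0.0,"y": -0.05,"z": 0,"hand": -1},
  {"ax": 0,"ay": 0,"az": 0,"x": 0.0,"y": -0.1,"z": 0,"hand": -1},
  {"ax": 0,"ay": 0,"az": 0,"x": 0.01,"y": -0.15,"z": 0,"hand": -1},
  {"ax": 0,"ay": 0,"az": 0,"x": 0.01,"y": -0.2,"z": 0,"hand": -1},
  {"ax": 0,"ay": 0,"az": 0,"x": 0.0,"y": -0.25,"z": 0,"hand": -1},
  {"ax": 0,"ay": 0,"az": 0,"x": -0.02,"y": -0.3,"z": 0,"hand": -1},
  {"ax": 0,"ay": 0,"az": 0,"x": -0.05,"y": -0.345,"z": 0.0,"hand": -1},
  {"ax": 0,"ay": 0,"az": 0,"x": -0.08,"y": -0.38,"z": 0.01,"hand": -1},
  {"ax": 0,"ay": 0,"az": 0,"x": -0.104,"y": -0.412,"z": 0.02,"hand": -1},
  {"ax": 0,"ay": 0,"az": 0,"x": -0.104,"y": -0.412,"z": 0.02,"hand": -1},
])

```text
t: 2.7
tcp_pos: [454.0, 193.0, 242.2]
tcp_rot: [1.0, 0.008, -0.0, -0.005]
contact_force: [-0.4, -0.4, -0.8]
opening: 92.6
```

```bash
python3 - <<'E'
from h import *
grab('wrist','w2')
s=go((456,183.5,180,0),(456,183.5,112,0)); print(s['t'],s['joint_positions'].round(2),s['tcp_pos'],s['contact_force'])
E
```

```text
shift m [-0.0001  0.0079  0.0626] rot [-0.47 -0.08  0.74]
shift m [-0.0002  0.0085  0.1306] rot [-0.47 -0.08  0.74]
2.75 [-0.39  0.35 -0.07  1.83  0.02  0.96 -2.02] [455.93281362 190.89222649 242.64855074] [ 0.01950842  0.43224701 -0.23735904]
```

View pics/w1.png

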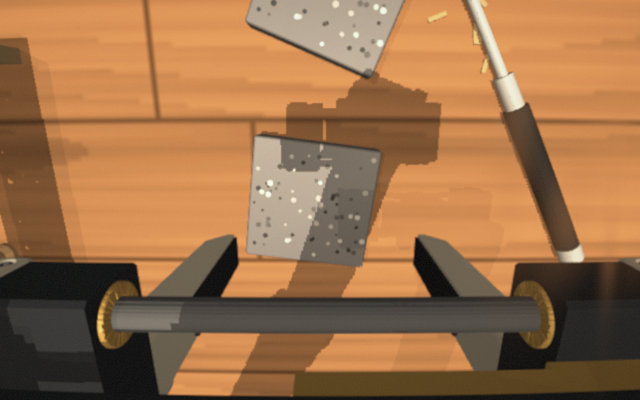

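View pics/w2.png

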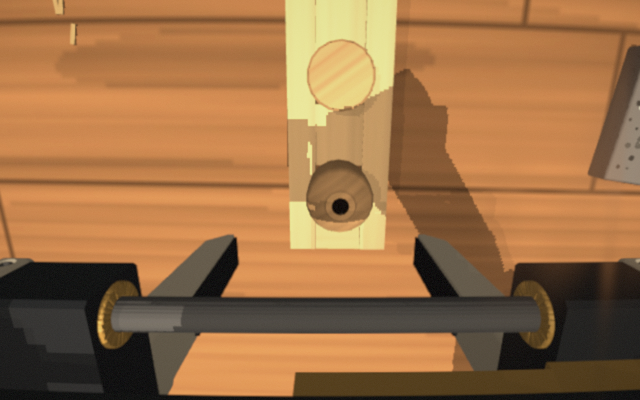

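w2 shows the vase mouth at (340,206) and the knob at (341,75). In w1 the near slab has corners at about (256,135), (381,152), (363,265), (247,254), and it is the near one of the two.

```bash
python3 - <<'E'
from h import *
w1=load('w1');w2=load('w2');top=load('top0');sc=load('scene0')
a,n=dark(w2,330,196,352,217,50); print(a,n,plane(w2,[a],166))
print(tri([w2,top],[a,(223,285.4)]),tri([w2,sc],[a,(466.3,162.6)]),tri([w2,top,sc],[a,(223,285.4),(466.3,162.6)]))
print('knob',depth(w2,[(341,75)]),'board edges mid', depth(w2,[(291,225),(384,225)]))
q=[(256,135),(381,152),(363,265),(247,254)]
P=plane(w1,q,30);print(P.round(1),P.mean(0), depth(w1,[(300,200)]))
s=go((456.5,183,182,0),(456.5,183,112,0)); print(s['t'],s['tcp_pos'])
E
```

```text
(np.float64(339.84217481593356), np.float64(206.2031338493487)) 182 [[457.17951806 184.47050902 166.        ]]
(array([456.29370793, 183.90378904, 161.9453673 ]), [0.5, 0.5]) (array([457.6377008 , 184.4353611 , 167.56959294]), [0.1, 0.1]) (array([456.41285472, 183.83442463, 165.37551858]), [0.8, 1.0, 0.7])
knob [[552.3579729  185.25214392 131.12174724]] board edges mid [[420.37346382 227.58175648 106.21798735]
 [421.79758968 139.95459434 104.88555178]]
[[ 603.8 -146.3   30. ]
 [ 584.5 -290.8   30. ]
 [ 440.7 -274.3   30. ]
 [ 455.3 -127.1   30. ]] [ 521.06816676 -209.61257861   30.        ] [[ 526.26362216 -195.54891672   29.58769031]]
shift m [0.0004 0.0084 0.0606] rot [-0.47 -0.08  0.74]
shift m [0.0003 0.009  0.1306] rot [-0.47 -0.08  0.74]
2.75 [455.93281362 190.89222649 242.64855074]
```

Emit:
move_arm([
  {"ax": -0.4,"ay": 0,"az": 0.7,"x": 0.001,"y": 0.0075,"z": 0.0,"hand": -1},
  {"ax": -0.4,"ay": 0,"az": 0.7,"x": 0.001,"y": 0.0075,"z": 0.03,"hand": -1},
  {"ax": -0.4,"ay": 0,"az": 0.7,"x": 0.001,"y": 0.0075,"z": 0.06,"hand": -1},
  {"ax": -0.4,"ay": 0,"az": 0.7,"x": 0.001,"y": 0.0075,"z": 0.06,"hand": -1},
  {"ax": -0.4,"ay": 0,"az": 0.7,"x": 0.001,"y": 0.0075,"z": 0.06,"hand": -1},
])

```text
t: 3.38
tcp_pos: [458.4, 183.2, 183.6]
tcp_rot: [1.0, -0.001, 0.002, -0.001]
contact_force: [-0.6, -0.0, 0.3]
opening: 93.1
```

```bash
python3 - <<'E'
from h import *
s=go((457,184,112,0)); print(s['t'],s['tcp_pos'],s['dq'].round(3))
E
```

```text
shift m [-0.0017 -0.0007  0.0716] rot [-0.08 -0.19 -0.08]
3.375 [458.44696864 183.16514261 183.56554937] [-0.007 -0.014 -0.006 -0.008 -0.001 -0.004 -0.002]
```

Emit:
move_arm([
  {"ax": 0,"ay": 0,"az": 0,"x": -0.0015,"y": -0.0007,"z": 0.02,"hand": -1},
  {"ax": 0,"ay": 0,"az": 0,"x": -0.0015,"y": -0.0007,"z": 0.04,"hand": -1},
  {"ax": 0,"ay": 0,"az": 0,"x": -0.0015,"y": -0.0007,"z": 0.055,"hand": -1},
  {"ax": 0,"ay": 0,"az": 0,"x": -0.0015,"y": -0.0007,"z": 0.065,"hand": -1},
  {"ax": 0,"ay": 0,"az": 0,"x": -0.0015,"y": -0.0007,"z": 0.07,"hand": -1},
  {"ax": 0,"ay": 0,"az": 0,"x": -0.0015,"y": -0.0007,"z": 0.07,"hand": -1},
  {"ax": 0,"ay": 0,"az": 0,"x": -0.0015,"y": -0.0007,"z": 0.07,"hand": -1},
])

```text
t: 4.25
tcp_pos: [457.6, 184.1, 114.1]
tcp_rot: [1.0, -0.001, 0.002, -0.001]
contact_force: [0.6, -0.9, -0.3]
opening: 93.1
```

```bash
python3 - <<'E'
from h import *
s=go((457,184,112,0)); print(s['t'],s['tcp_pos'],s['dq'].round(3),s['contact_force'])
grab('scene','s3'); c=load('s3')
cv2.imwrite('pics/s3c.png',cv2.resize(c['image'][60:320,360:560],None,fx=2.3,fy=2.3)[:,:,::-1])
E
```

```text
shift m [-0.0006  0.0001  0.0021] rot [-0.11 -0.25 -0.09]
4.25 [457.62094221 184.12984751 114.09196458] [-0.     0.001  0.001  0.001  0.001  0.001 -0.001] [ 0.60155573 -0.92518407 -0.32082792]
```

View pics/s3c.png

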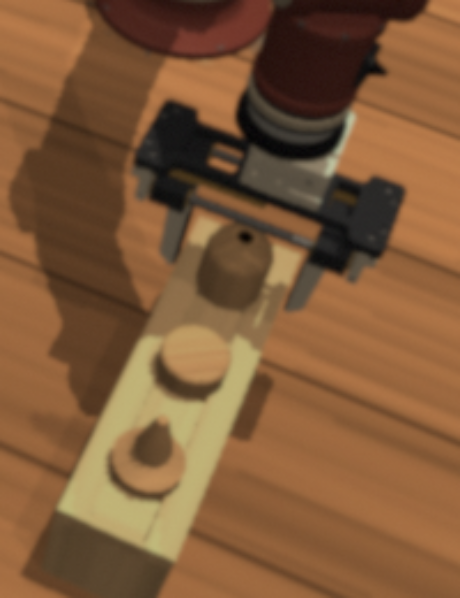

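The fingers straddle the vase bulb (crop centre about 235,270) across the row and stay clear of the knob. I close now.

Emit:
move_arm([
  {"ax": 0,"ay": 0,"az": 0,"x": 0,"y": 0,"z": 0,"hand": -0.3},
  {"ax": 0,"ay": 0,"az": 0,"x": 0,"y": 0,"z": 0,"hand": 0},
  {"ax": 0,"ay": 0,"az": 0,"x": 0,"y": 0,"z": 0,"hand": 0.3},
  {"ax": 0,"ay": 0,"az": 0,"x": 0,"y": 0,"z": 0,"hand": 0.6},
  {"ax": 0,"ay": 0,"az": 0,"x": 0,"y": 0,"z": 0,"hand": 1},
  {"ax": 0,"ay": 0,"az": 0,"x": 0,"y": 0,"z": 0,"hand": 1},
  {"ax": 0,"ay": 0,"az": 0,"x": 0,"y": 0,"z": 0,"hand": 1},
])

```text
t: 5.18
tcp_pos: [457.5, 184.0, 114.1]
tcp_rot: [1.0, -0.001, 0.002, -0.001]
contact_force: [-0.4, -0.0, -0.0]
opening: 53.9
```

```bash
python3 - <<'E'
from h import *
s=go((457,184,112,0)); print(s['t'],s['tcp_pos'],s['opening'],s['contact_force'],s['torque'])
E
```

```text
shift m [-0.0005  0.      0.0021] rot [-0.1  -0.25 -0.09]
5.175 [457.54054363 184.03213509 114.06000514] 53.88281051379758 [-0.39273381 -0.00221349 -0.03584074] [-0.083316    0.05515868  0.04972386]
```

Emit:
move_arm([
  {"ax": 0,"ay": 0,"az": 0,"x": 0,"y": 0,"z": -0.005,"hand": 1},
  {"ax": 0,"ay": 0,"az": 0,"x": 0,"y": 0,"z": -0.015,"hand": 1},
  {"ax": 0,"ay": 0,"az": 0,"x": 0,"y": 0,"z": -0.03,"hand": 1},
  {"ax": 0,"ay": 0,"az": 0,"x": 0,"y": 0,"z": -0.045,"hand": 1},
  {"ax": 0,"ay": 0,"az": 0,"x": 0,"y": 0,"z": -0.06,"hand": 1},
  {"ax": 0,"ay": 0,"az": 0,"x": 0,"y": 0,"z": -0.075,"hand": 1},
  {"ax": 0,"ay": 0,"az": 0,"x": 0,"y": 0,"z": -0.09,"hand": 1},
  {"ax": 0,"ay": 0,"az": 0,"x": 0,"y": 0,"z": -0.105,"hand": 1},
  {"ax": 0,"ay": 0,"az": 0,"x": 0,"y": 0,"z": -0.115,"hand": 1},
  {"ax": 0,"ay": 0,"az": 0,"x": 0,"y": 0,"z": -0.115,"hand": 1},
])

```text
t: 6.42
tcp_pos: [457.4, 184.0, 229.9]
tcp_rot: [1.0, -0.001, 0.003, -0.001]
contact_force: [-0.0, -0.4, -1.0]
opening: 53.6
```

```bash
python3 - <<'E'
from h import *
s=go((500,100,230,0),(550,-50,230,0),(520.5,-208.5,230,0)); print(s['t'],s['tcp_pos'],s['opening'],s['contact_force'],s['torque'])
grab('scene','s4'); c=load('s4')
cv2.imwrite('pics/s4c.png',cv2.resize(c['image'][20:320,360:600],None,fx=2,fy=2)[:,:,::-1])
E
```

```text
shift m [ 0.0427  0.084  -0.    ] rot [-0.15 -0.35 -0.08]
shift m [ 9.290e-02  2.339e-01 -1.000e-04] rot [-0.15 -0.35 -0.08]
shift m [ 0.0636  0.3924 -0.0007] rot [-0.15 -0.35 -0.08]
6.425 [457.43722666 184.04195712 229.93814282] 53.56119966027697 [-0.01782737 -0.4229369  -0.95698319] [-0.01726888 -0.01647942 -0.0084087 ]
```

View pics/s4c.png

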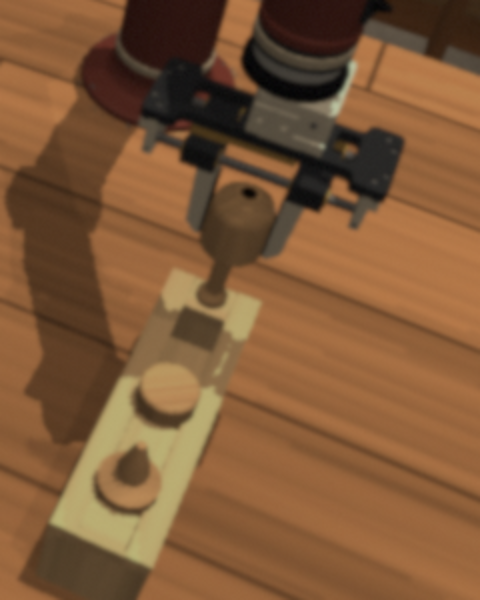

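The vase is out of its hole with its foot clear, and the knob and finial are still hanging. I carry it to the slab.

Emit:
move_arm([
  {"ax": 0,"ay": 0,"az": 0,"x": 0.004,"y": 0.008,"z": 0,"hand": 1},
  {"ax": 0,"ay": 0,"az": 0,"x": 0.015,"y": 0.025,"z": 0,"hand": 1},
  {"ax": 0,"ay": -0.1,"az": 0,"x": 0.025,"y": 0.05,"z": 0,"hand": 1},
  {"ax": 0,"ay": -0.2,"az": 0,"x": 0.038,"y": 0.075,"z": 0,"hand": 1},
  {"ax": 0,"ay": -0.3,"az": 0,"x": 0.05,"y": 0.1,"z": 0,"hand": 1},
  {"ax": 0,"ay": -0.3,"az": 0,"x": 0.06,"y": 0.125,"z": 0,"hand": 1},
  {"ax": 0,"ay": -0.3,"az": 0,"x": 0.068,"y": 0.15,"z": 0,"hand": 1},
  {"ax": 0,"ay": -0.3,"az": 0,"x": 0.075,"y": 0.175,"z": 0,"hand": 1},
  {"ax": 0,"ay": -0.3,"az": 0,"x": 0.08,"y": 0.195,"z": 0,"hand": 1},
  {"ax": 0,"ay": -0.3,"az": 0,"x": 0.082,"y": 0.205,"z": 0,"hand": 1},
])

```text
t: 7.72
tcp_pos: [538.5, -23.5, 228.5]
tcp_rot: [1.0, -0.002, -0.001, -0.001]
contact_force: [0.3, -0.2, -0.7]
opening: 53.9
```

```bash
python3 - <<'E'
from h import *
s=go((520.5,-208.5,230,0)); print(s['t'],s['tcp_pos'],s['opening'],s['joint_positions'].round(2))
E
```

```text
shift m [-0.0172  0.1851 -0.0016] rot [-0.06  0.12 -0.24]
7.725 [538.48996144 -23.47217616 228.51570634] 53.926555707991916 [ 0.01  0.43 -0.01  1.73  0.    0.98 -1.57]
```

Emit:
move_arm([
  {"ax": 0,"ay": 0,"az": 0,"x": -0.001,"y": 0.015,"z": 0,"hand": 1},
  {"ax": 0,"ay": 0,"az": 0,"x": -0.004,"y": 0.04,"z": 0,"hand": 1},
  {"ax": 0,"ay": 0,"az": 0,"x": -0.007,"y": 0.07,"z": 0,"hand": 1},
  {"ax": 0,"ay": 0,"az": 0,"x": -0.01,"y": 0.1,"z": 0,"hand": 1},
  {"ax": 0,"ay": 0,"az": 0,"x": -0.013,"y": 0.13,"z": 0,"hand": 1},
  {"ax": 0,"ay": 0,"az": 0,"x": -0.015,"y": 0.155,"z": 0,"hand": 1},
  {"ax": 0,"ay": 0,"az": 0,"x": -0.017,"y": 0.175,"z": 0,"hand": 1},
  {"ax": 0,"ay": 0,"az": -0.2,"x": -0.0175,"y": 0.185,"z": 0,"hand": 1},
  {"ax": 0,"ay": 0,"az": -0.2,"x": -0.0175,"y": 0.185,"z": 0,"hand": 1},
  {"ax": 0,"ay": 0,"az": -0.2,"x": -0.0175,"y": 0.185,"z": 0.0,"hand": 1},
])

```text
t: 8.98
tcp_pos: [520.5, -207.0, 228.3]
tcp_rot: [1.0, 0.001, -0.001, -0.001]
contact_force: [0.2, -0.3, -1.3]
opening: 53.9
```

```bash
python3 - <<'E'
from h import *
s=go((520.5,-208.5,125,0),(520.5,-208.5,109,0)); print(s['t'],s['tcp_pos'],s['opening'],s['contact_force'],s['torque'])
c=grab('scene','s5'); cv2.imwrite('pics/s5c.png',cv2.resize(c['image'][20:220,180:420],None,fx=3,fy=3)[:,:,::-1])
E
```

```text
shift m [0.0002 0.0018 0.1033] rot [-0.12  0.12  0.08]
shift m [0.0002 0.0018 0.1193] rot [-0.12  0.12  0.08]
8.975 [ 520.53498237 -206.95986851  228.27958811] 53.941604798285674 [ 0.21274658 -0.29868428 -1.25204457] [-0.02668817  0.00255156  0.02876489]
```

View pics/s5c.png

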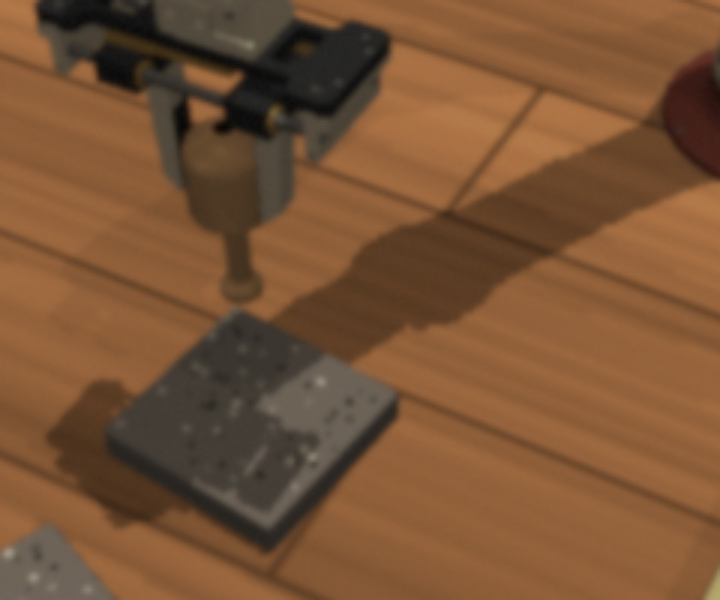

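```bash
cat >> h.py <<'E'
def proj(c,P):
    k=K(c); return cv2.projectPoints(np.array(P,float).reshape(-1,1,3),cv2.Rodrigues(c['R'])[0],np.asarray(c['t'],float),k,np.array([float(c['k1']),0,0,0,0]))[0].reshape(-1,2)
E
python3 - <<'E'
from h import *
c=load('s5'); T=np.array([520.5,-207,228.3])
z0=T[2]-79
for n,h in(('foot',0),('stem',30),('mid',65),('mouth',130)): print(n,proj(c,[[T[0],T[1],z0+h]]).round(1))
ys,xs=np.mgrid[0:400,0:640]; P=depth(c,np.c_[xs.ravel(),ys.ravel()]).reshape(400,640,3)
for lo,hi,r in((z0,z0+6,14),(z0+20,z0+40,8),(z0+77,z0+108,27)):
    m=(P[...,2]>lo)&(P[...,2]<hi)&(np.hypot(P[...,0]-T[0],P[...,1]-T[1])<45)
    Q=P[m]; 
    if len(Q)>8:
        from scipy.optimize import least_squares
        f=least_squares(lambda p:np.hypot(Q[:,0]-p[0],Q[:,1]-p[1])-r,T[:2],loss='soft_l1'); print(len(Q),f.x.round(1),Q[:,2].min(),np.abs(f.fun).mean())
w=grab('wrist','w5');t=grab('top','t5')
im=cv2.resize(c['image'][20:220,180:420],None,fx=3,fy=3)
for h in (0,30,65,130):
    p=(proj(c,[[T[0],T[1],z0+h]])[0]-[180,20])*3; cv2.circle(im,tuple(p.astype(int)),3,(255,0,0),-1)
cv2.imwrite('pics/s5d.png',im[:330,:420,::-1])
cv2.imwrite('pics/t5c.png',cv2.resize(t['image'][180:340,340:500],None,fx=3,fy=3)[:,:,::-1])
E
```

```text
foot [[258.9 116. ]]
stem [[257.6 104.6]]
mid [[256.   90.6]]
mouth [[252.9  62.3]]
42 [ 518.5 -206.4] 149.66799414215848 0.9556520511672691
67 [ 518.8 -206.1] 169.59804688629765 0.6613685214404511
516 [ 518.1 -205.3] 226.36014964536116 4.190329281278721
```

View pics/s5d.png

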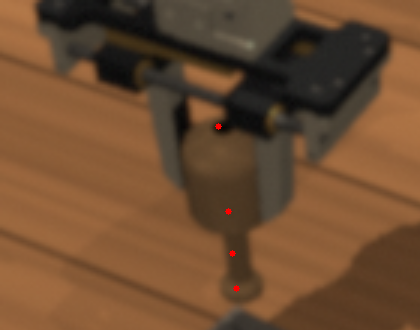

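View pics/w5.png

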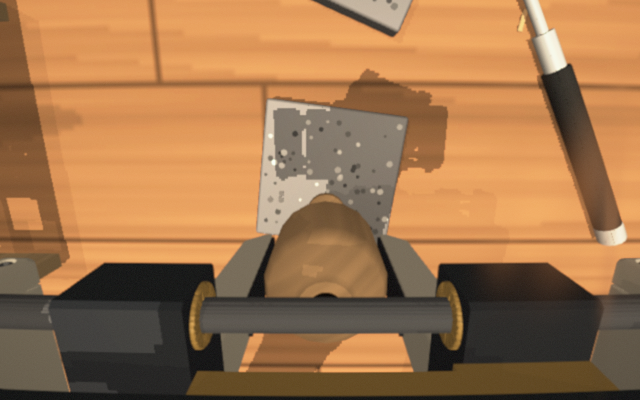

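View pics/t5c.png

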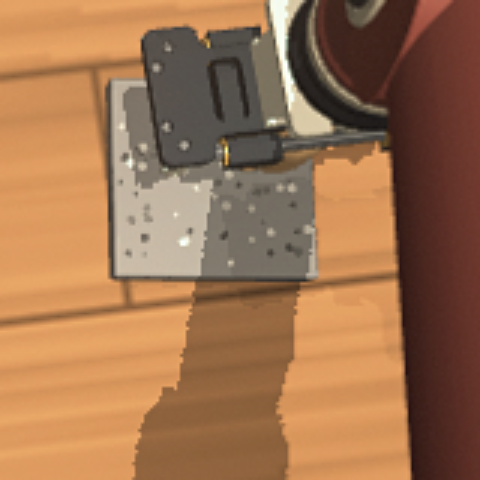

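In s5d the red projected points of a vertical axis fall on the foot, stem and mouth, and the depth fits put foot and stem within 1 mm of each other, so the vase is upright. In w5 the slab lies below the vase. I lower it, quickly at first, then slowly.

Emit:
move_arm([
  {"ax": 0,"ay": 0,"az": 0,"x": 0.001,"y": 0.0015,"z": 0.01,"hand": 1},
  {"ax": 0,"ay": 0,"az": 0,"x": 0.001,"y": 0.0015,"z": 0.03,"hand": 1},
  {"ax": 0,"ay": 0,"az": 0,"x": 0.001,"y": 0.0015,"z": 0.05,"hand": 1},
  {"ax": 0,"ay": 0,"az": 0,"x": 0.001,"y": 0.0015,"z": 0.07,"hand": 1},
  {"ax": 0,"ay": 0,"az": 0,"x": 0.001,"y": 0.0015,"z": 0.09,"hand": 1},
  {"ax": 0,"ay": 0,"az": 0,"x": 0.001,"y": 0.0015,"z": 0.1,"hand": 1},
  {"ax": 0,"ay": 0,"az": 0,"x": 0.001,"y": 0.0015,"z": 0.107,"hand": 1},
  {"ax": 0,"ay": 0,"az": 0,"x": 0.001,"y": 0.0015,"z": 0.109,"hand": 1},
  {"ax": 0,"ay": 0,"az": 0,"x": 0.001,"y": 0.0015,"z": 0.109,"hand": 1},
  {"ax": 0,"ay": 0,"az": 0,"x": 0.001,"y": 0.0015,"z": 0.109,"hand": 1},
])

```text
t: 10.38
tcp_pos: [521.7, -208.8, 119.9]
tcp_rot: [1.0, 0.001, -0.0, -0.001]
contact_force: [-1.3, 0.5, -0.7]
opening: 53.5
```

```bash
python3 - <<'E'
from h import *
s=go((520.5,-208.5,109,0)); print(s['t'],s['tcp_pos'],s['opening'],s['contact_force'],s['torque'])
c=grab('scene','s6'); cv2.imwrite('pics/s6c.png',cv2.resize(c['image'][50:210,190:350],None,fx=3.5,fy=3.5)[:,:,::-1])
for n in(c,):
  P=[]; 
  ys,xs=np.mgrid[90:200,200:330]; Q=depth(c,np.c_[xs.ravel(),ys.ravel()])
  T=s['tcp_pos']; z0=T[2]-79
  d=np.hypot(Q[:,0]-T[0],Q[:,1]-T[1]); m=(d<16)&(Q[:,2]<z0+25); print('foot region z min',np.sort(Q[m][:,2])[:10].round(1), 'z0',z0)
E
```

```text
shift m [-0.0012 -0.0002  0.0109] rot [-0.07  0.05  0.07]
10.375 [ 521.67076121 -208.75291353  119.9220775 ] 53.51296578882733 [-1.31978455  0.50520003 -0.6668095 ] [0.03269991 0.03933842 0.01562481]
foot region z min [26.2 27.5 27.6 27.6 27.6 27.7 28.1 28.1 28.2 28.2] z0 40.9220775039919
```

View pics/s6c.png

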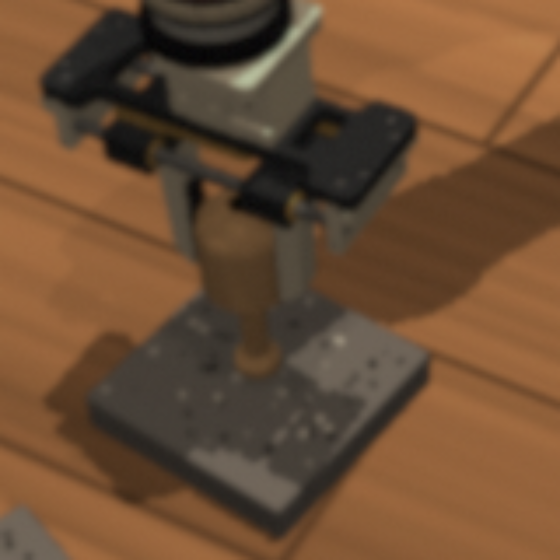

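The foot hovers above the slab middle (crop 258,365), with about 11 mm to go. I creep down.

Emit:
move_arm([
  {"ax": 0,"ay": 0,"az": 0,"x": -0.0005,"y": 0,"z": 0.003,"hand": 1},
  {"ax": 0,"ay": 0,"az": 0,"x": -0.001,"y": 0,"z": 0.006,"hand": 1},
  {"ax": 0,"ay": 0,"az": 0,"x": -0.001,"y": 0,"z": 0.008,"hand": 1},
  {"ax": 0,"ay": 0,"az": 0,"x": -0.001,"y": 0,"z": 0.0085,"hand": 1},
  {"ax": 0,"ay": 0,"az": 0,"x": -0.001,"y": 0,"z": 0.009,"hand": 1},
  {"ax": 0,"ay": 0,"az": 0,"x": -0.001,"y": 0,"z": 0.009,"hand": 1},
])

```text
t: 11.18
tcp_pos: [520.6, -208.7, 110.9]
tcp_rot: [1.0, 0.001, -0.0, -0.001]
contact_force: [0.6, -0.1, -2.0]
opening: 53.6
```

```bash
python3 - <<'E'
from h import *
s=go((520.5,-208.5,109,0)); print(s['t'],s['tcp_pos'],s['opening'],s['contact_force'],s['torque'])
E
```

```text
shift m [-0.0001 -0.0002  0.0019] rot [-0.07  0.05  0.06]
11.175 [ 520.6352957  -208.72883209  110.8837082 ] 53.568429401972985 [ 0.61657284 -0.0997369  -1.99656426] [0.04628095 0.02411722 0.05092089]
```

Emit:
move_arm([
  {"ax": 0,"ay": 0,"az": 0,"x": 0,"y": 0,"z": 0.0005,"hand": 1},
  {"ax": 0,"ay": 0,"az": 0,"x": 0,"y": 0,"z": 0.001,"hand": 1},
  {"ax": 0,"ay": 0,"az": 0,"x": 0,"y": 0,"z": 0.001,"hand": 1},
])

```text
t: 11.55
tcp_pos: [520.6, -208.7, 109.8]
tcp_rot: [1.0, 0.001, -0.0, -0.001]
contact_force: [-1.4, -0.1, -0.8]
opening: 53.9
```

Emit:
move_arm([
  {"ax": 0,"ay": 0,"az": 0,"x": 0,"y": 0,"z": 0.0005,"hand": 1},
  {"ax": 0,"ay": 0,"az": 0,"x": 0,"y": 0,"z": 0.0007,"hand": 1},
  {"ax": 0,"ay": 0,"az": 0,"x": 0,"y": 0,"z": 0.0007,"hand": 1},
])

```text
t: 11.92
tcp_pos: [520.6, -208.7, 109.2]
tcp_rot: [1.0, 0.001, -0.0, -0.001]
contact_force: [-0.3, -0.8, -0.9]
opening: 53.8
```

Emit:
move_arm([
  {"ax": 0,"ay": 0,"az": 0,"x": 0,"y": 0,"z": 0.0004,"hand": 1},
  {"ax": 0,"ay": 0,"az": 0,"x": 0,"y": 0,"z": 0.0007,"hand": 1},
  {"ax": 0,"ay": 0,"az": 0,"x": 0,"y": 0,"z": 0.0007,"hand": 1},
])

```text
t: 12.3
tcp_pos: [520.7, -208.8, 109.1]
tcp_rot: [1.0, 0.0, -0.0, -0.001]
contact_force: [-0.8, 0.2, 5.1]
opening: 54.0
```

Emit:
move_arm([
  {"ax": 0,"ay": 0,"az": 0,"x": 0,"y": 0,"z": 0.0004,"hand": 1},
  {"ax": 0,"ay": 0,"az": 0,"x": 0,"y": 0,"z": 0.0006,"hand": 1},
  {"ax": 0,"ay": 0,"az": 0,"x": 0,"y": 0,"z": 0.0006,"hand": 1},
])

```text
t: 12.68
tcp_pos: [520.8, -208.7, 109.1]
tcp_rot: [1.0, 0.001, -0.0, -0.001]
contact_force: [-2.0, 0.6, 6.3]
opening: 53.6
```

The foot touched down at TCP z = 109.1 with about +6 N. I check the state and a picture before letting go.

```bash
python3 - <<'E'
from h import *
s=go((520.5,-208.5,109,0)); print(s['t'],s['tcp_pos'],s['opening'],s['contact_force'],s['torque'])
c=grab('scene','s7'); cv2.imwrite('pics/s7c.png',cv2.resize(c['image'][50:210,190:350],None,fx=3.5,fy=3.5)[:,:,::-1])
E
```

```text
shift m [-0.0003 -0.0002  0.0001] rot [-0.06  0.01  0.06]
12.675 [ 520.77508958 -208.71101263  109.06345042] 53.578698337667774 [-2.00119275  0.58939229  6.25102361] [ 0.28414604  0.53499913 -0.02199669]
```

View pics/s7c.png

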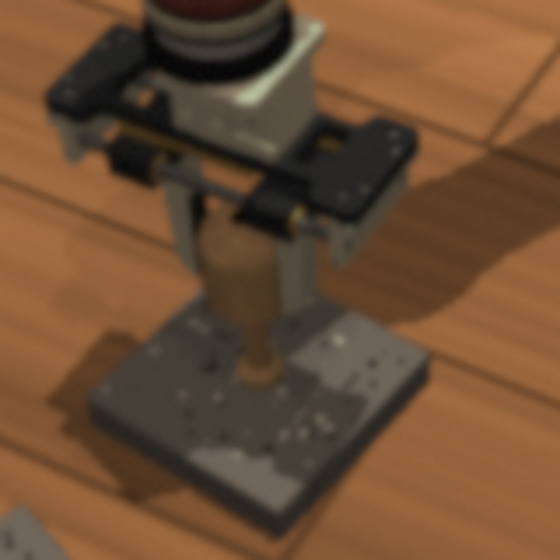

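The foot rests on the slab middle (crop 260,372) and the vase is upright. I relax the push, then open in small steps.

Emit:
move_arm([
  {"ax": 0,"ay": 0,"az": 0,"x": 0,"y": 0,"z": 0,"hand": 1},
  {"ax": 0,"ay": 0,"az": 0,"x": 0,"y": 0,"z": 0,"hand": 1},
  {"ax": 0,"ay": 0,"az": 0,"x": 0,"y": 0,"z": 0,"hand": -0.17},
  {"ax": 0,"ay": 0,"az": 0,"x": 0,"y": 0,"z": 0,"hand": -0.2},
  {"ax": 0,"ay": 0,"az": 0,"x": 0,"y": 0,"z": 0,"hand": -0.25},
  {"ax": 0,"ay": 0,"az": 0,"x": 0,"y": 0,"z": 0,"hand": -0.3},
])

```text
t: 13.48
tcp_pos: [520.8, -208.7, 108.9]
tcp_rot: [1.0, 0.001, -0.0, -0.001]
contact_force: [-0.6, -0.5, -0.7]
opening: 60.1
```

```bash
python3 - <<'E'
from h import *
s=go((520.5,-208.5,109,0)); print(s['t'],s['tcp_pos'],s['opening'],s['contact_force'],s['torque'])
c=grab('scene','s8'); cv2.imwrite('pics/s8c.png',cv2.resize(c['image'][50:210,190:350],None,fx=3.5,fy=3.5)[:,:,::-1])
E
```

```text
shift m [-0.0003 -0.0002 -0.0001] rot [-0.06  0.02  0.06]
13.475 [ 520.78008431 -208.74116978  108.92647824] 60.11632966039888 [-0.55734864 -0.45904319 -0.72149559] [0.03874195 0.00867539 0.03901685]
```

View pics/s8c.png

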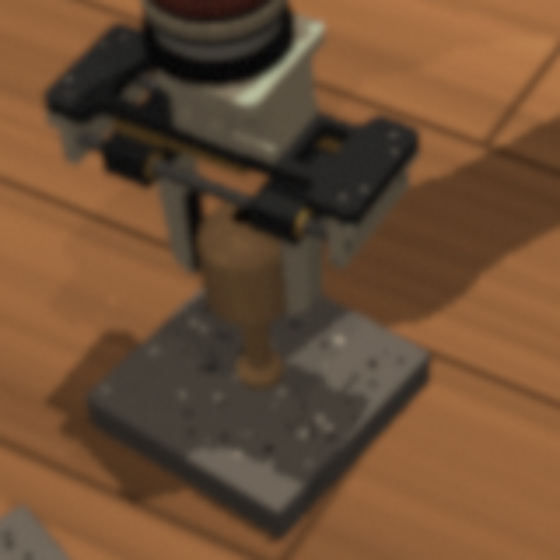

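The vase stands free between the open fingers at the same pixels. I open fully, then raise straight up.

Emit:
move_arm([
  {"ax": 0,"ay": 0,"az": 0,"x": 0,"y": 0,"z": 0,"hand": -0.6},
  {"ax": 0,"ay": 0,"az": 0,"x": 0,"y": 0,"z": 0,"hand": -1},
  {"ax": 0,"ay": 0,"az": 0,"x": 0,"y": 0,"z": 0,"hand": -1},
  {"ax": 0,"ay": 0,"az": 0,"x": 0,"y": 0,"z": 0,"hand": -1},
  {"ax": 0,"ay": 0,"az": 0,"x": 0,"y": 0,"z": -0.01,"hand": -1},
  {"ax": 0,"ay": 0,"az": 0,"x": 0,"y": 0,"z": -0.03,"hand": -1},
  {"ax": 0,"ay": 0,"az": 0,"x": 0,"y": 0,"z": -0.05,"hand": -1},
  {"ax": 0,"ay": 0,"az": 0,"x": 0,"y": 0,"z": -0.075,"hand": -1},
  {"ax": 0,"ay": 0,"az": 0,"x": 0,"y": 0,"z": -0.1,"hand": -1},
  {"ax": 0,"ay": 0,"az": 0,"x": 0,"y": 0,"z": -0.12,"hand": -1},
])

```text
t: 14.78
tcp_pos: [521.1, -209.0, 230.9]
tcp_rot: [1.0, 0.001, 0.001, -0.0]
contact_force: [-0.1, -0.3, -0.9]
opening: 92.9
```

```bash
python3 - <<'E'
from h import *
s=go((600,-80,260,0)); print(s['t'],s['tcp_pos'],s['opening'],s['contact_force'])
E
```

```text
shift m [ 0.0791 -0.1289 -0.0289] rot [-0.02 -0.09  0.06]
14.775 [ 521.09461352 -209.0132637   230.90806097] 92.87964631234387 [-0.06331126 -0.31290409 -0.86894414]
```

```bash
python3 - <<'E'
from h import *
c=grab('scene','s9')
E
```

Emit:
move_arm([
  {"ax": 0,"ay": 0,"az": 0,"x": 0,"y": 0,"z": -0.025,"hand": -1},
  {"ax": 0,"ay": 0,"az": 0,"x": 0,"y": -0.02,"z": -0.045,"hand": -1},
  {"ax": 0,"ay": 0,"az": 0,"x": 0,"y": -0.05,"z": -0.05,"hand": -1},
  {"ax": 0,"ay": 0,"az": 0,"x": 0,"y": -0.085,"z": -0.05,"hand": -1},
  {"ax": 0,"ay": 0,"az": 0,"x": 0,"y": -0.12,"z": -0.05,"hand": -1},
  {"ax": 0,"ay": 0,"az": 0,"x": 0,"y": -0.15,"z": -0.05,"hand": -1},
  {"ax": 0,"ay": 0,"az": 0,"x": 0,"y": -0.17,"z": -0.05,"hand": -1},
  {"ax": 0,"ay": 0,"az": 0,"x": 0,"y": -0.17,"z": -0.05,"hand": -1},
  {"ax": 0,"ay": 0,"az": 0,"x": 0,"y": -0.17,"z": -0.05,"hand": -1},
  {"ax": 0,"ay": 0,"az": 0,"x": 0,"y": -0.17,"z": -0.05,"hand": -1},
])

```text
t: 16.08
tcp_pos: [522.1, -41.1, 283.2]
tcp_rot: [1.0, -0.001, 0.003, 0.001]
contact_force: [0.0, 1.0, -0.1]
opening: 92.4
```

```bash
python3 - <<'E'
from h import *
grab('scene','s10'); grab('top','t10')
E
```

Emit:
move_arm([
  {"ax": 0,"ay": 0,"az": 0,"x": 0,"y": 0,"z": 0,"hand": -1},
  {"ax": 0,"ay": 0,"az": 0,"x": 0,"y": 0,"z": 0,"hand": -1},
  {"ax": 0,"ay": 0,"az": 0,"x": 0,"y": 0,"z": 0,"hand": -1},
  {"ax": 0,"ay": 0,"az": 0,"x": 0,"y": 0,"z": 0,"hand": -1},
  {"ax": 0,"ay": 0,"az": 0,"x": 0,"y": 0,"z": 0,"hand": -1},
  {"ax": 0,"ay": 0,"az": 0,"x": 0,"y": 0,"z": 0,"hand": -1},
  {"ax": 0,"ay": 0,"az": 0,"x": 0,"y": 0,"z": 0,"hand": -1},
  {"ax": 0,"ay": 0,"az": 0,"x": 0,"y": 0,"z": 0,"hand": -1},
])

```text
t: 17.18
tcp_pos: [522.1, -40.7, 283.2]
tcp_rot: [1.0, -0.0, 0.003, 0.001]
contact_force: [-0.4, 0.6, -0.1]
opening: 92.7
```

```bash
python3 - <<'E'
from h import *
c=grab('scene','s11'); t=grab('top','t11'); a=load('s10')
print(arm.read_state()['t'], 'diff px in slab box',cv2.absdiff(a['image'][90:205,205:320],c['image'][90:205,205:320]).max())
ys,xs=np.mgrid[0:400,0:640]; Q=depth(c,np.c_[xs.ravel(),ys.ravel()]); T=np.array([520.5,-208.5])
from scipy.optimize import least_squares
d=np.hypot(Q[:,0]-T[0],Q[:,1]-T[1])
for lo,hi,r in((31,36,14),(50,70,8),(106,138,27)):
    P=Q[(d<35)&(Q[:,2]>lo)&(Q[:,2]<hi)]
    if len(P)>8:
        f=least_squares(lambda p:np.hypot(P[:,0]-p[0],P[:,1]-p[1])-r,T,loss='soft_l1');print(lo,len(P),f.x.round(1))
print('top z',Q[d<30][:,2].max())
cv2.imwrite('pics/s11c.png',cv2.resize(c['image'][60:330,190:510],None,fx=2,fy=2)[:,:,::-1])
E
```

```text
17.275 diff px in slab box 13
31 139 [ 522.1 -208.5]
50 50 [ 517.9 -207.8]
106 304 [ 518.6 -207.9]
top z 162.383544890861
```

View pics/s11c.png

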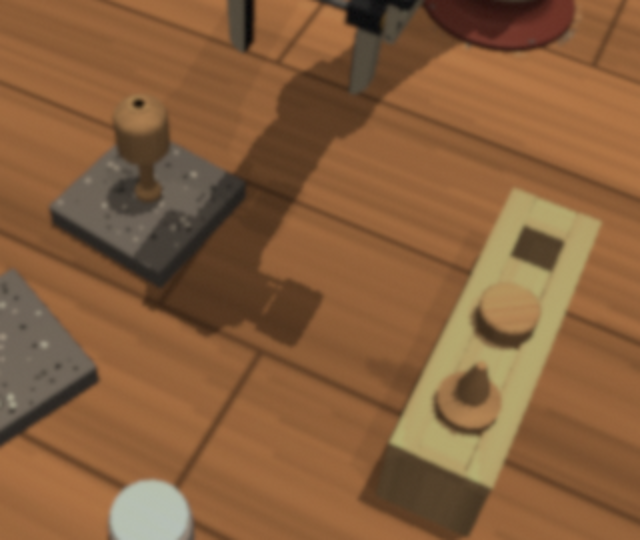

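View pics/t11.png

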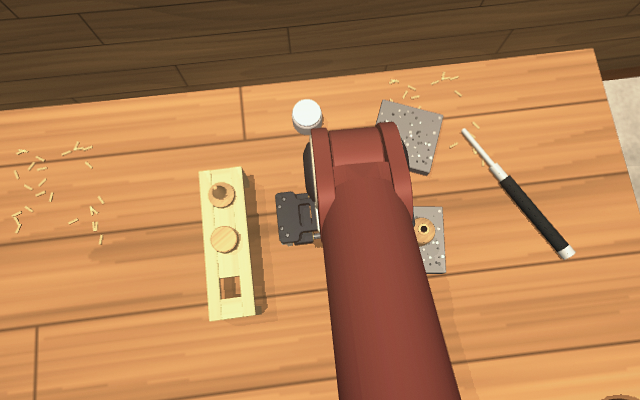

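In the scene the vase stands upright on the near slab (foot at crop 147,190), and the picture is unchanged over a second apart from noise. The knob and finial still hang in the rack, and the arm is clear of everything.

```bash
python3 -c "
from cell import arm
print(arm.hand_in())"
```

```text
the job is handed in; nothing more can be done
None
```

I lifted the bud vase out of the rack, gripping across the row. I stood it on the granite slab nearer the base and lowered it until the foot met the slab at about 6 N. I then let go in small steps, took the hand away and handed the job in at about 17.3 s of the 46 s allowed.

**Last checks:**
- **Standing still:** two scene pictures about 1 s apart were the same at the slab except for noise (at most 13 grey levels).
- **Position:** the depth fits put the stem and bulb axis at about (518, -208) mm, against a slab centre of about (520.5, -208.5). That is within 3 mm of the middle and upright, with the vase top at about 162 mm against 160 expected.
- **Other pieces:** the knob and finial still hang in the rack, and the arm is clear of everything.

**Disagreements:**
- The views differed by 2–4 mm on the slab centre and the mouth, so I used values between them.
- The last depth fit of the foot read x = 522.1, about 4 mm off the stem. I put this down to slab points mixed into the fit.
- My first mask for the mouth in the top view was poor, so I redid it.

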